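# Load the furnace carrier for an ash run

## Robot

A 6-joint arm with a two-finger parallel gripper is mounted at the origin on a cart in front of the work surface, level with it; the furniture and walls round the work are solid. World frame = base frame: x ahead of the robot, y to its left, z up, the work surface at z = 0. Lengths are in m, angles in rad, forces in N, time in s.
With the tool pointing down it reaches from about 0.35 to 0.925 m from the base axis. Payload 6.4 kg.
Tool frame: the origin (TCP) lies where the fingers leave the gripper's body, on its centre line; the fingertips stand 73 mm ahead of it and the grasp point (between the pads) lies 54 mm ahead of it; z points along the fingers, y is the direction in which the jaws open and shut (so a half turn about z gives the same grasp; the last joint's range is limited). The gripper opens to 85 mm and grips with 20 to 120 N. Pads are 22 mm wide; open, the fingers measure 114 mm over their backs; the gripper's body (76 mm by 85 mm) begins 54 mm behind the grasp point. The pads swing forward as they close: fully open they stand 13 mm farther back than shut.
Start: joints at [-1.285, 0.245, 1.558, -0, 1.339, -0.174], TCP at [0.288, -0.583, 0.304] pointing down, gripper open.
Joint ranges: [-3.13, 3.13], [-1.02, 2.26], [0.13, 2.54], [-0.95, 4.09], [0.21, 2.88], [-2.74, 2.74]. Speed limits (rad/s): [2.57, 2.57, 3.14, 3.14, 3.14, 3.14].

## Interface

Orientations are given as a rotation vector (axis times angle).
In Python, from plant import ctrl, move_gripper, kinematics, viewer, job, readout gives the robot as it stands. Calls block until the motion is done:
- ctrl.movep(position, orientation): joint-space move of the TCP to a pose.
- ctrl.movel(position, rotation=None, velocity=0.15, stop_force=None): straight line of the TCP; rotation=None keeps the orientation; velocity is the mean speed in m/s. With stop_force (N) it stops when the force on the tool has changed by that much, and returns True; else False.
- ctrl.move_j(angles): joint-space move.
- move_gripper(opening): opening from 0.0 (shut) to 1.0 (fully open); the grip force is fixed at half the most; returns when the fingers have stopped.
- ctrl.dwell(seconds).
- kinematics.inverse_kinematics(position, orientation): joint angles nearest the present ones, or None.
- viewer.snapshot(name): name is "scene" or "side" or "wrist"; returns a dict with "color" (400x640x3 uint8, red, green, blue), "z_map" (400x640 float32, m along the optical axis (not along the pixel's ray), 0 where there is no reading), "fx", "fy", "cx", "cy" (pixels), "position" and "orientation" of the camera in the world; the wrist camera has in their place "T_tool_cam" (4x4, takes a point from camera to tool coordinates, whose origin is the TCP and whose axes are the flange's). Camera axes: x right, y up, looking along -z (the intrinsics and any distortion apply to the point x, -y, -z); pixel columns grow to the right and rows downward; lengths in m; the calibration is good to about 2 mm. A picture is of the moment at which its call begins: read the wrist's pose just before it.
A pose or a line that the arm cannot do raises ctrl.Unreachable and nothing moves.
- job.finish_job(): hands the job in, once; it reports no verdict.
Readings, each from a call of its own:
- readout.read_t(): time.
- readout.read_qpos(): joint angles.
- readout.read_dq(): joint speeds.
- readout.read_joint_torque(): joint torques, N m.
- readout.read_position(): TCP position.
- readout.read_eef_rot(): TCP orientation.
- readout.read_wrist_force(): force on the tool from outside, world axes, zero at the start.
- readout.read_ft_torque(): the same for the moment, N m.
- readout.read_opening(): opening from 0.0 (shut) to 1.0 (fully open).
Only numpy, scipy, OpenCV 4.12 (cv2) and the standard library are available. Lean on these libraries where they do the work, as an engineer would, in place of code of your own. Each camera call takes 0.05 s, during which the arm holds its last target.

## Task

Load the steel furnace carrier, which stands to the right of the 25 cm high titrator, for the next run: stand the two small crucibles upright in its two round collars, close each with one of the two small lids, and lay the small combustion boat flat in the open bay in front of the collars. The large crucible, the large lid and the large boat belong to another furnace: leave them where they are.

Things in the scene. Friction and masses are not known exactly. Their poses are not given: they have to be found in the camera images.
- carrier: Steel plate 130 x 132 mm, fixed, wire bail at each y end. Origin: centre, on the worktop; plate top z = 8 mm. Two collars at x = 30, y = +38 and -38 mm: 36 mm inside, 12 mm above the plate; a crucible stands inside on the plate with 5 mm play. Boat bay at x = -38, y = 0: 84 mm (y) x 26 mm (x) inside, ends 8 mm high, long sides open in the middle; the boat lies on the plate.
- crucible_1: Small cream alumina crucible, open cup: rim 34 mm across, foot 22 mm, 36 mm high, mouth 29 mm wide. Stands upright. Origin at the centre of its underside, z up. Grip it from above round the outside of its upper 20 mm.
- crucible_2: Small cream alumina crucible, open cup: rim 34 mm across, foot 22 mm, 36 mm high, mouth 29 mm wide. Stands upright. Origin at the centre of its underside, z up. Grip it from above round the outside of its upper 20 mm; the same as crucible_1. Either may go in either collar.
- lid_1: Small cream crucible lid, lying right way up: 37 mm disc (z = 5 to 9 mm), round knob on top (12 mm across, z = 10.5 to 21 mm; grip it there), tapered spigot below (16 to 20 mm across, 5 mm deep). Origin at the centre of the spigot's underside, z up. On a crucible the disc rests on the rim, the origin 31 mm above the crucible's. Fits either small crucible.
- lid_2: Small cream crucible lid, lying right way up: 37 mm disc (z = 5 to 9 mm), round knob on top (12 mm across, z = 10.5 to 21 mm; grip it there), tapered spigot below (16 to 20 mm across, 5 mm deep). Origin at the centre of the spigot's underside, z up. On a crucible the disc rests on the rim, the origin 31 mm above the crucible's. Fits either small crucible; the same as lid_1.
- boat: Small combustion boat, cream alumina trough with round ends, 73 mm long (its y), 16 mm wide (its x), 10 mm high, 12 g. Origin at the centre of its underside, z up. Lies flat, open side up; grip it across its width at the middle.
- large_crucible: Large cream crucible of the same form, 52 mm across the rim, 54 mm high, 38 mm at the foot: too large for the collars. Does not belong; leave it where it stands. Origin at the centre of its underside.
- large_lid: Large cream lid of the same form, disc 56 mm across, 32 mm high with its 18 mm knob. Does not belong; leave it. Origin at the centre of its underside.
- large_boat: Large cream boat of the same form, 96 mm long (its y), 25 mm wide, 16 mm high: too long for the bay. Does not belong; leave it. Origin at the centre of its underside.
There are look-alikes about, which are no part of the job. Leave any green look-alike of the crucible_2 alone. What is shaped like the crucible_1 but brown or pink is not meant.

How it is judged:
By the outcome, as a careful person would: the job done as asked, in the order asked, and still so for the second after the job is handed in, with the robot touching nothing.
It also fails if it takes over 120 s, if anything falls off the work surface, if the arm or the gripper's body presses on something with over 40 N, if the wrist force passes 120 N, or if a joint passes its speed limit or range.

## Working session

There is one attempt and no reset: what is moved stays moved. The work goes in short steps, each a Python script; the robot and the scene stay as the last script left them, time stands still between calls to the robot, and variables do not carry over. Pictures are saved under pics/ and viewed, and the job is handed in when it is done.

```bash
ls; mkdir -p pics; cat > h.py <<'E'
import numpy as np, cv2
from scipy.spatial.transform import Rotation as R
from plant import ctrl, move_gripper, kinematics, viewer, job, readout
def snap(n,save=None):
    if n=='wrist':
        p=np.array(readout.read_position()); r=np.array(readout.read_eef_rot())
    s=viewer.snapshot(n)
    if n=='wrist':
        T=np.eye(4); T[:3,:3]=R.from_rotvec(r).as_matrix(); T[:3,3]=p
        s['T']=T@np.array(s['T_tool_cam'])
    else:
        o=np.array(s['orientation']); T=np.eye(4)
        T[:3,:3]=o if o.shape==(3,3) else R.from_rotvec(o).as_matrix()
        T[:3,3]=s['position']; s['T']=T
    if save: cv2.imwrite('pics/'+save+'.png',s['color'][:,:,::-1])
    return s
def cloud(s):
    z=s['z_map']; v,u=np.mgrid[0:z.shape[0],0:z.shape[1]]
    P=np.stack([(u-s['cx'])/s['fx']*z,-(v-s['cy'])/s['fy']*z,-z],-1)
    W=P@s['T'][:3,:3].T+s['T'][:3,3]; W[z==0]=np.nan
    return W
E
python3 - <<'E'
from h import *
import pickle
for n in ['scene','side','wrist']:
    s=snap(n,n+'0'); pickle.dump(s,open(n+'0.pkl','wb'))
    print(n,[k for k in s],s['fx'],s['fy'],s['cx'],s['cy'],s['T'].round(3).tolist(), s.get('orientation'), {k:s[k] for k in s if k not in('color','z_map','T','T_tool_cam')})
print(readout.read_t(),readout.read_eef_rot())
E
```

```text
pics
scene ['color', 'z_map', 'fx', 'fy', 'cx', 'cy', 'position', 'orientation', 'T'] 408.06015434427167 408.06015434427167 314.10844922012586 201.0215259037386 [[-0.732, 0.4, -0.551, -0.007], [-0.681, -0.452, 0.576, 0.59], [-0.019, 0.797, 0.604, 0.652], [0.0, 0.0, 0.0, 1.0]] [ 0.44798427 -1.0784874  -2.18994929] {'fx': 408.06015434427167, 'fy': 408.06015434427167, 'cx': 314.10844922012586, 'cy': 201.0215259037386, 'position': array([-0.00725193,  0.58982023,  0.65214059]), 'orientation': array([ 0.44798427, -1.0784874 , -2.18994929])}
side ['color', 'z_map', 'fx', 'fy', 'cx', 'cy', 'position', 'orientation', 'T'] 489.73334894311057 489.73334894311057 313.3329525783714 199.75556631507231 [[0.965, 0.125, -0.229, 0.257], [-0.261, 0.516, -0.816, -0.972], [0.016, 0.848, 0.53, 0.69], [0.0, 0.0, 0.0, 1.0]] [ 1.00342215 -0.14803458 -0.23276701] {'fx': 489.73334894311057, 'fy': 489.73334894311057, 'cx': 313.3329525783714, 'cy': 199.75556631507231, 'position': array([ 0.25715814, -0.9722325 ,  0.6902944 ]), 'orientation': array([ 1.00342215, -0.14803458, -0.23276701])}
wrist ['color', 'z_map', 'fx', 'fy', 'cx', 'cy', 'T_tool_cam', 'T'] 344.7569422963615 344.7569422963615 314.5518407889817 198.1189153253091 [[0.443, 0.857, 0.262, 0.355], [-0.896, 0.425, 0.128, -0.549], [-0.001, -0.291, 0.957, 0.373], [0.0, 0.0, 0.0, 1.0]] None {'fx': 344.7569422963615, 'fy': 344.7569422963615, 'cx': 314.5518407889817, 'cy': 198.1189153253091}
0.15 [-3.05738182e+00 -7.15522546e-01  1.30414376e-04]
```

View pics/scene0.png

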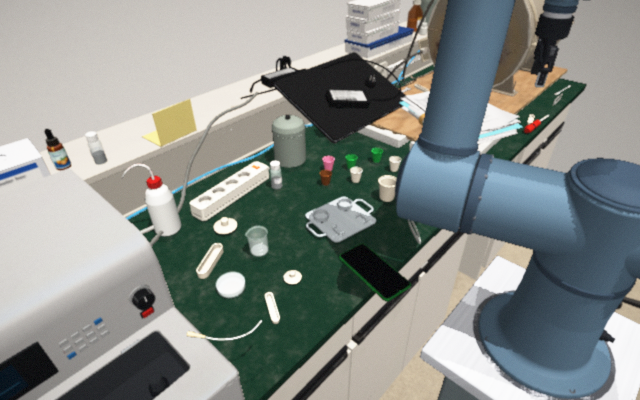

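View pics/side0.png

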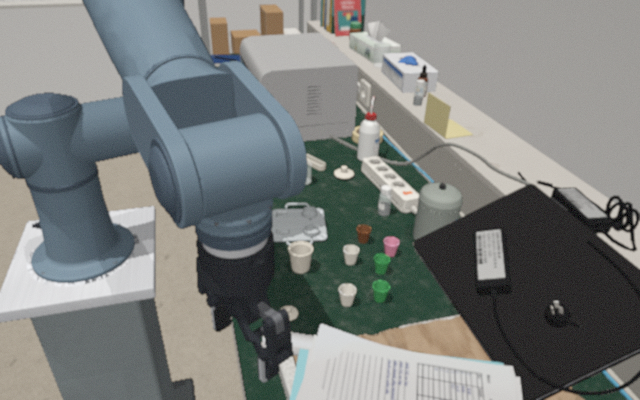

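View pics/wrist0.png

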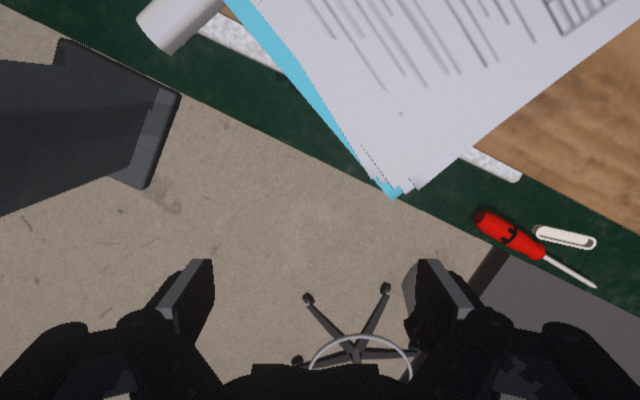

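```bash
python3 - <<'E'
import pickle,cv2,numpy as np
from h import cloud
sc=pickle.load(open('scene0.pkl','rb')); sd=pickle.load(open('side0.pkl','rb')); w=pickle.load(open('wrist0.pkl','rb'))
cv2.imwrite('pics/c1.png',cv2.resize(sc['color'][140:330,180:440,::-1],None,fx=3,fy=3,interpolation=cv2.INTER_CUBIC))
cv2.imwrite('pics/c2.png',cv2.resize(sd['color'][140:340,230:430,::-1],None,fx=3,fy=3,interpolation=cv2.INTER_CUBIC))
W=cloud(sc)
for u,v in [(225,226),(209,260),(230,285),(292,277),(272,307),(340,220),(257,240),(356,174),(394,163),(351,160),(377,155),(328,163),(326,178),(387,188),(290,140),(375,272),(415,232),(190,200),(330,260),(230,180),(545,60)]: print('sc',u,v,W[v,u].round(3))
W=cloud(sd)
for u,v in [(345,172),(290,312),(300,258),(351,254),(347,294),(382,263),(381,290),(391,245),(364,233),(298,224),(310,175),(265,365),(440,210),(330,300)]: print('sd',u,v,W[v,u].round(3))
W=cloud(w)
for u,v in [(565,237),(510,230)]: print('w',u,v,W[v,u].round(3))
E
```

```text
sc 225 226 [0.668 0.197 0.014]
sc 209 260 [0.613 0.285 0.003]
sc 230 285 [0.508 0.305 0.018]
sc 292 277 [0.433 0.202 0.011]
sc 272 307 [0.414 0.277 0.001]
sc 340 220 [ 0.482 -0.012  0.006]
sc 257 240 [0.538 0.203 0.053]
sc 356 174 [ 0.556 -0.167  0.033]
sc 394 163 [ 0.512 -0.286  0.031]
sc 351 160 [ 0.609 -0.211  0.036]
sc 377 155 [ 0.576 -0.292  0.029]
sc 328 163 [ 0.654 -0.162  0.031]
sc 326 178 [ 0.609 -0.103  0.029]
sc 387 188 [ 0.444 -0.151  0.047]
sc 290 140 [ 0.751 -0.109  0.093]
sc 375 272 [0.315 0.072 0.007]
sc 415 232 [ 0.325 -0.104 -0.001]
sc 190 200 [ 0.843  0.184 -0.002]
sc 330 260 [0.414 0.103 0.   ]
sc 230 180 [0.788 0.085 0.037]
sc 545 60 [ 0.265 -0.513  0.318]
sd 345 172 [0.676 0.188 0.016]
sd 290 312 [ 0.402 -0.308  0.012]
sd 300 258 [ 0.449 -0.194  0.046]
sd 351 254 [ 0.563 -0.192  0.032]
sd 347 294 [ 0.522 -0.29   0.014]
sd 382 263 [ 0.616 -0.239  0.035]
sd 381 290 [ 0.593 -0.295  0.014]
sd 391 245 [ 0.657 -0.188  0.037]
sd 364 233 [ 0.616 -0.129  0.034]
sd 298 224 [ 0.487 -0.022  0.009]
sd 310 175 [0.568 0.173 0.028]
sd 265 365 [ 0.304 -0.629  0.27 ]
sd 440 210 [ 0.767 -0.182  0.108]
sd 330 300 [ 0.489 -0.284  0.001]
w 565 237 [ 0.34  -0.88   0.003]
w 510 230 [ 0.321 -0.803  0.022]
```

View pics/c1.png

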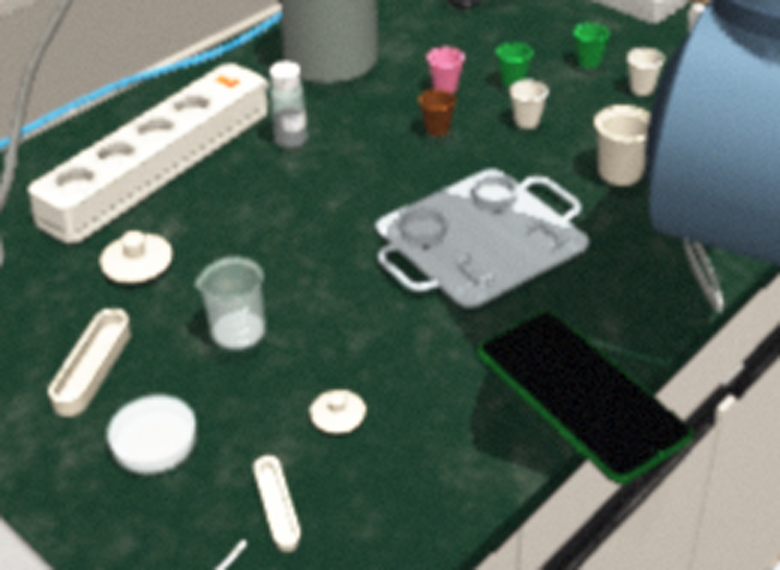

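View pics/c2.png

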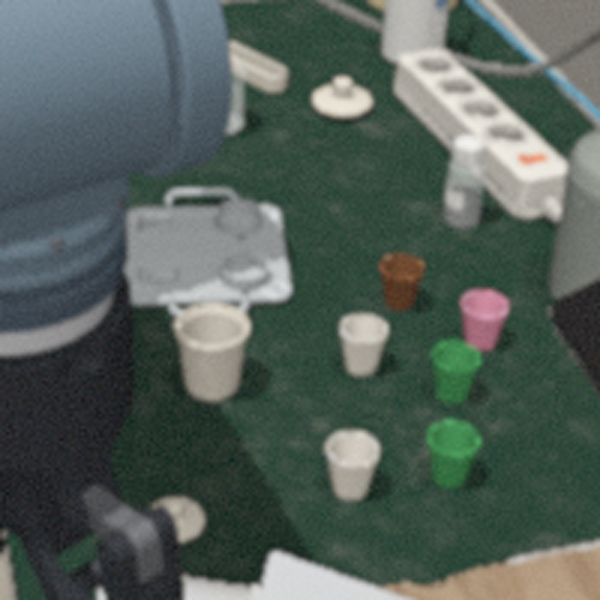

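```bash
cat >> h.py <<'E'
def rot(a):  # jaw direction angle a in world xy
    y=np.array([np.cos(a),np.sin(a),0]); z=np.array([0,0,-1.]); x=np.cross(y,z)
    return R.from_matrix(np.stack([x,y,z],1)).as_rotvec()
E
python3 - <<'E'
from h import *
import pickle
for n,p in [('A',(0.49,-0.17,0.33)),('B',(0.49,0.18,0.33))]:
    ctrl.movep(np.array(p),rot(-np.pi/2)); print(readout.read_t(),np.array(readout.read_qpos()).round(2))
    ctrl.dwell(0.2)
    s=snap('wrist','w'+n); pickle.dump(s,open('w'+n+'.pkl','wb'))
s=snap('scene','scene1'); pickle.dump(s,open('scene1.pkl','wb'))
s=snap('side','side1'); pickle.dump(s,open('side1.pkl','wb'))
E
```

```text
1.8333 [-0.55 -0.09  1.86 -0.    1.37  1.02]
3.4 [ 0.13 -0.08  1.86 -0.    1.37  1.71]
```

View pics/wA.png

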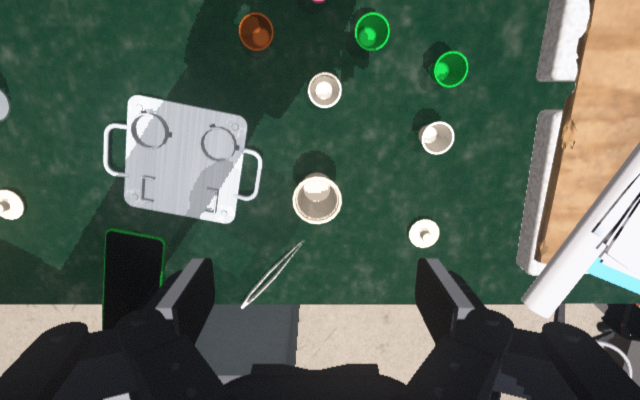

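View pics/wB.png

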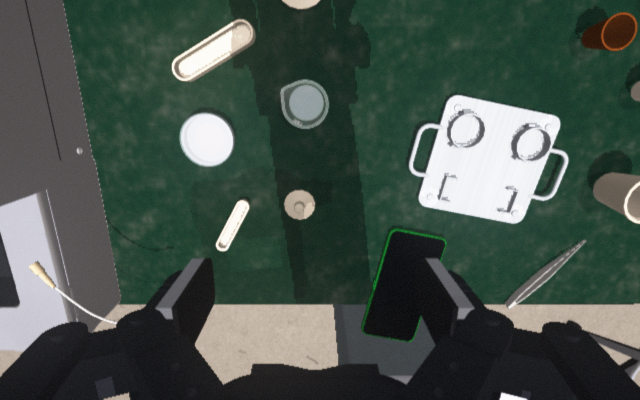

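View pics/side1.png

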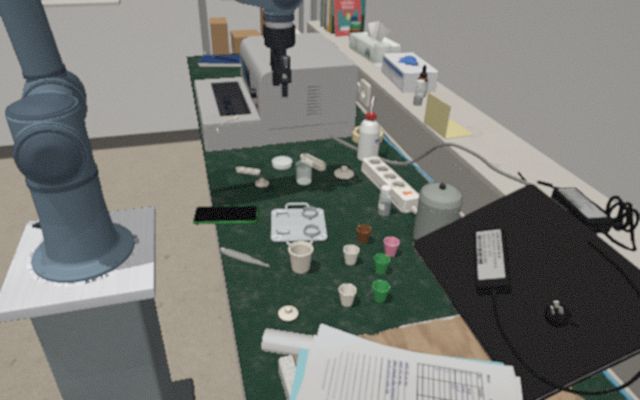

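```bash
cat >> h.py <<'E'
def circ(x,y):
    A=np.c_[2*x,2*y,np.ones(len(x))]; c=np.linalg.lstsq(A,x*x+y*y,rcond=None)[0]
    return c[0],c[1],np.sqrt(c[2]+c[0]**2+c[1]**2)
def meas(W,ctr,rad,z0,z1):
    m=(np.hypot(W[...,0]-ctr[0],W[...,1]-ctr[1])<rad)&(W[...,2]>z0)&(W[...,2]<z1)
    P=W[m]; return P,m
def band_center(W,ctr,rad,z0,z1):
    P,m=meas(W,ctr,rad,z0,z1)
    (cx,cy),r=cv2.minEnclosingCircle(P[:,:2].astype(np.float32)); f=circ(P[:,0],P[:,1])
    return len(P),np.round([cx,cy,r],4),np.round(f,4),P[:,2].max().round(4),np.percentile(P[:,2],90).round(4)
E
python3 - <<'E'
from h import *
import pickle
for f in ['wA','wB','side1','scene1']:
    W=cloud(pickle.load(open(f+'.pkl','rb')))
    print(f,'table',np.round(np.nanmedian(W[...,2][(np.abs(W[...,2])<.006)]),4))
    for n,c,r,z0,z1 in [('c1',(.56,-.18),.03,.03,.042),('c2',(.517,-.288),.03,.03,.042),('lid2k',(.402,-.305),.025,.0135,.025),('lid2d',(.402,-.305),.03,.005,.012),('lid1k',(.433,.202),.025,.0135,.025),('lid1d',(.433,.202),.03,.005,.012),('boat',(.414,.277),.05,.005,.014)]:
        try: print(n,*band_center(W,c,r,z0,z1))
        except Exception as e: print(n,'-')
    # second pass for boat, carrier
    P,m=meas(W,(.414,.277),.05,.005,.014)
    if len(P)>10:
        print('boat rect',cv2.minAreaRect((P[:,:2]*1000).astype(np.float32)))
    P,m=meas(W,(.482,-.012),.1,.004,.014)
    if len(P)>10:
        mm=cv2.morphologyEx(m.astype(np.uint8),cv2.MORPH_OPEN,np.ones((13,13)) if f[0]=='w' else np.ones((7,7)))
        Q=W[(mm>0)&m]
        print('plate rect',len(Q),cv2.minAreaRect((Q[:,:2]*1000).astype(np.float32)),np.median(Q[:,2]))
E
```

```text
wA table 0.0001
c1 322 [ 0.5665 -0.1805  0.017 ] [ 0.5665 -0.1804  0.0154] 0.0379 0.0369
c2 310 [ 0.5182 -0.2996  0.0174] [ 0.5185 -0.2989  0.0155] 0.038 0.0368
lid2k 91 [ 0.3937 -0.3055  0.0019] [ 0.3991 -0.3039  0.0044] 0.0233 0.0219
lid2d 566 [ 0.3986 -0.3043  0.0188] [ 0.3984 -0.3044  0.0139] 0.0119 0.0099
lid1k 69 [0.4369 0.196  0.0058] [0.4368 0.1956 0.0041] 0.0219 0.0208
lid1d 510 [0.4365 0.1961 0.019 ] [0.4363 0.1953 0.0129] 0.012 0.0099
boat -
plate rect 10078 ((487.16680908203125, -19.21344757080078), (133.0394744873047, 130.28965759277344), 78.63388061523438) 0.008091055188911428
wB table 0.0001
c1 -
c2 -
lid2k -
lid2d -
lid1k 89 [0.4363 0.198  0.0058] [0.4371 0.1978 0.0043] 0.0223 0.0217
lid1d 624 [0.4364 0.1978 0.0188] [0.4364 0.1978 0.0139] 0.0119 0.0099
boat 309 [0.4102 0.2799 0.0364] [0.4097 0.2789 0.0242] 0.0122 0.011
boat rect ((410.0702819824219, 279.7169189453125), (15.795806884765625, 72.53563690185547), 60.78498840332031)
plate rect 8695 ((487.21929931640625, -18.686683654785156), (134.1104278564453, 130.09339904785156), 78.54226684570312) 0.008184636825715796
s
[... 844 characters left out ...]
0153] 0.0368 0.0353
c2 41 [ 0.5171 -0.2989  0.0181] [ 0.5172 -0.2982  0.0153] 0.0367 0.0351
lid2k 17 [ 0.3965 -0.3012  0.0061] [ 0.397  -0.302   0.0045] 0.0215 0.0199
lid2d 68 [ 0.398  -0.3025  0.0199] [ 0.3974 -0.3031  0.0139] 0.0105 0.0091
lid1k 28 [0.4344 0.1991 0.0055] [0.4351 0.1984 0.0046] 0.0247 0.0217
lid1d 156 [0.4359 0.1987 0.0186] [0.4356 0.1987 0.0139] 0.0119 0.0097
boat 111 [0.4085 0.2791 0.0364] [0.4095 0.2819 0.0247] 0.0118 0.0109
boat rect ((409.21356201171875, 280.3227233886719), (15.880208969116211, 72.42922973632812), 60.786415100097656)
plate rect 1055 ((471.894775390625, -2.9347076416015625), (114.21631622314453, 128.5518798828125), 49.6555061340332) 0.007281941555700833
```

```bash
python3 - <<'E'
from h import *
import pickle
th=np.radians(-11.4); Rm=np.array([[np.cos(th),-np.sin(th)],[np.sin(th),np.cos(th)]]); c=np.array([.4872,-.0190])
for f in ['wA','wB']:
    W=cloud(pickle.load(open(f+'.pkl','rb')))
    cc=[]
    for y in (.038,-.038):
        p=c+Rm@[.03,y]; r=band_center(W,p,.026,.015,.024); print(f,p.round(4),*r); cc.append(r[1][:2])
    cc=np.array(cc); d=cc[0]-cc[1]; print('dist',np.hypot(*d),'yaw',np.degrees(np.arctan2(-d[0],d[1])),'mid->centre',(cc.mean(0)-Rm@[.03,0]).round(4))
    for y in (.042,-.042):
        p=c+Rm@[-.038,y]; P,_=meas(W,p,.024,.0125,.024); L=(P[:,:2]-c)@Rm; print('bay',y,len(P),L.min(0).round(4),L.max(0).round(4),L.mean(0).round(4))
s=pickle.load(open('wB.pkl','rb'))
cv2.imwrite('pics/carr.png',cv2.resize(s['color'][85:235,400:580,::-1],None,fx=4,fy=4,interpolation=cv2.INTER_CUBIC))
s=pickle.load(open('wA.pkl','rb'))
cv2.imwrite('pics/cr.png',cv2.resize(s['color'][60:260,290:470,::-1],None,fx=3,fy=3,interpolation=cv2.INTER_CUBIC))
E
```

```text
wA [0.5241 0.0123] 299 [0.5242 0.012  0.0199] [0.5242 0.0115 0.0183] 0.0218 0.0208
wA [ 0.5091 -0.0622] 241 [ 0.509  -0.0627  0.0197] [ 0.5093 -0.0629  0.0184] 0.0219 0.0208
dist 0.07623076806644415 yaw -11.501556440194486 mid->centre [ 0.4872 -0.0194]
bay 0.042 115 [-0.0527  0.0297] [-0.0227  0.0435] [-0.0378  0.0391]
bay -0.042 103 [-0.053  -0.0446] [-0.0223 -0.0305] [-0.0373 -0.0403]
wB [0.5241 0.0123] 289 [0.524  0.0123 0.0196] [0.5241 0.0127 0.0184] 0.0224 0.0207
wB [ 0.5091 -0.0622] 344 [ 0.509  -0.0623  0.0198] [ 0.5092 -0.0618  0.0184] 0.0218 0.0206
dist 0.07609310086992119 yaw -11.369000267025251 mid->centre [ 0.4871 -0.0191]
bay 0.042 110 [-0.053   0.0304] [-0.0229  0.0444] [-0.0378  0.0407]
bay -0.042 119 [-0.053  -0.0443] [-0.023  -0.0298] [-0.038 -0.04 ]
```

View pics/carr.png

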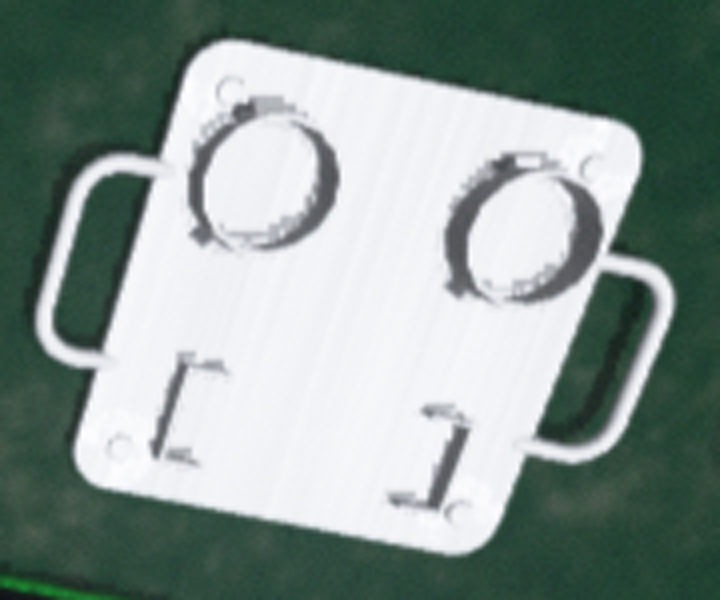

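View pics/cr.png

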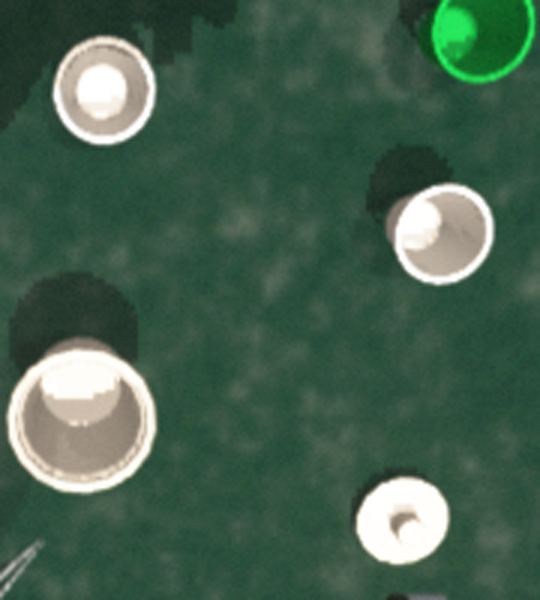

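```bash
cat >> h.py <<'E'
YAW=np.radians(-11.4); CC=np.array([.4871,-.0192])
RY=np.array([[np.cos(YAW),-np.sin(YAW)],[np.sin(YAW),np.cos(YAW)]])
def car(x,y): return CC+RY@np.array([x,y])
def xyz(p,z): return np.array([p[0],p[1],z])
def pick(p,z,a,op,hi=.19,v=.15):
    ctrl.movep(xyz(p,hi),rot(a)); move_gripper(op)
    hit=ctrl.movel(xyz(p,z),velocity=v,stop_force=8)
    print('down hit',hit,np.round(readout.read_position(),4))
    if hit: return False
    move_gripper(0.0); print('grip',round(readout.read_opening(),4),np.round(readout.read_wrist_force(),1))
    ctrl.movel(xyz(p,hi),velocity=v)
    print('lift',round(readout.read_opening(),4),np.round(readout.read_wrist_force(),2)); return True
def place(p,z,a,op,hi=.19,v=.12,slow=.03,over=.002):
    ctrl.movep(xyz(p,hi),rot(a))
    ctrl.movel(xyz(p,z+.015),velocity=v); 
    hit=ctrl.movel(xyz(p,z-over),velocity=slow,stop_force=4)
    print('place hit',hit,np.round(readout.read_position(),4),np.round(readout.read_wrist_force(),2))
    move_gripper(op); ctrl.dwell(.1)
    ctrl.movel(xyz(p,hi),velocity=v)
    print('t',round(readout.read_t(),2))
E
python3 - <<'E'
from h import *
pick((.5665,-.1806),.087,YAW,.62)
s=snap('wrist','g1'); s=snap('side','g1s')
E
```

```text
down hit False [ 0.5672 -0.181   0.088 ]
grip 0.353 [-1.9  0.9  6.2]
lift 0.355 [-0.13  0.33 -1.18]
```

View pics/g1.png

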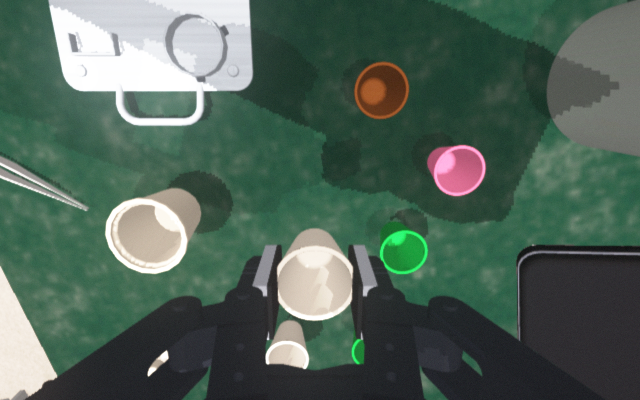

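View pics/g1s.png

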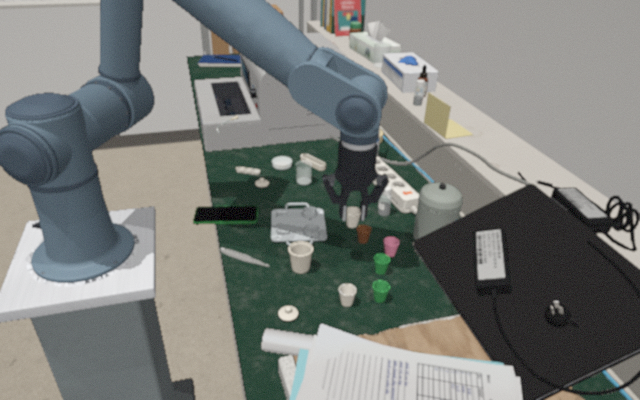

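```bash
python3 - <<'E'
from h import *
place(car(.03,.038),.0955,YAW,.60)
pick((.5184,-.2997),.087,YAW,.60)
place(car(.03,-.038),.0955,YAW,.60)
ctrl.movep(np.array([.43,-.17,.30]),rot(-np.pi/2)); ctrl.dwell(.2)
import pickle
s=snap('wrist','w2'); pickle.dump(s,open('w2.pkl','wb')); W=cloud(s)
for y in (.038,-.038): print(car(.03,y).round(4),*band_center(W,car(.03,y),.03,.037,.052))
for z in [(.0135,.025),(.005,.012)]: print('lid2',*band_center(W,(.398,-.3045),.03,*z))
E
```

```text
place hit True [0.5242 0.0121 0.0968] [-0.79 -0.46  4.61]
t 11.52
down hit False [ 0.519  -0.3002  0.088 ]
grip 0.3524 [-1.6  1.3  7. ]
lift 0.3566 [-0.62 -0.62 -1.14]
place hit True [ 0.5092 -0.0624  0.0968] [-1.54 -0.35  5.55]
t 18.52
[0.524  0.0121] 563 [0.5231 0.0129 0.0175] [0.5232 0.0121 0.0154] 0.046 0.0445
[ 0.509  -0.0624] 448 [ 0.5083 -0.0615  0.0171] [ 0.5084 -0.0621  0.0154] 0.046 0.0447
lid2 118 [ 0.3984 -0.3043  0.006 ] [ 0.3989 -0.3037  0.0044] 0.0228 0.0218
lid2 742 [ 0.3983 -0.3042  0.0188] [ 0.3984 -0.3045  0.014 ] 0.012 0.0098
```

View pics/w2.png

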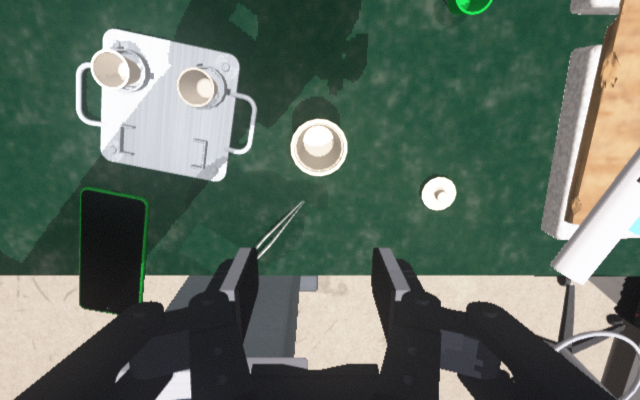

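```bash
python3 - <<'E'
from h import *
import pickle
if pick((.3984,-.3044),.0845,YAW,.45):
    s=snap('wrist','g3')
    place((.5084,-.0620),.1235,YAW,.40,hi=.2)
if pick((.4364,.1978),.0845,YAW,.45):
    s=snap('wrist','g4')
    place((.5232,.0123),.1235,YAW,.40,hi=.2)
ctrl.movep(np.array([.46,.05,.30]),rot(-np.pi/2)); ctrl.dwell(.2)
s=snap('wrist','w3'); pickle.dump(s,open('w3.pkl','wb')); W=cloud(s)
for y in (.038,-.038): print(car(.03,y).round(4),*band_center(W,car(.03,y),.03,.043,.051),*band_center(W,car(.03,y),.03,.054,.066))
P,m=meas(W,(.41,.28),.05,.005,.014); print(cv2.minAreaRect((P[:,:2]*1000).astype(np.float32)))
E
```

```text
down hit False [ 0.3988 -0.3049  0.0853]
grip 0.0987 [-0.2  0.8  6.4]
lift 0.0958 [ 0.31 -0.17 -0.5 ]
place hit True [ 0.5088 -0.0621  0.1246] [-0.54  0.63  4.94]
t 27.11
down hit False [0.4371 0.1979 0.0852]
grip 0.096 [-1.7  0.   5.9]
lift 0.0965 [ 0.13 -0.66  0.07]
place hit True [0.5236 0.0122 0.1245] [-0.14 -0.35  4.16]
t 33.76
[0.524  0.0121] 1178 [0.5222 0.0122 0.0188] [0.5225 0.0121 0.0137] 0.0508 0.0488 152 [0.5224 0.0119 0.006 ] [0.5225 0.0123 0.0042] 0.0622 0.0605
[ 0.509  -0.0624] 1131 [ 0.5076 -0.0614  0.0188] [ 0.5079 -0.0614  0.0139] 0.051 0.0487 162 [ 0.5065 -0.0609  0.0054] [ 0.508  -0.0606  0.0043] 0.0617 0.0606
((410.0578308105469, 279.59527587890625), (16.481042861938477, 72.54957580566406), 61.072853088378906)
```

View pics/w3.png

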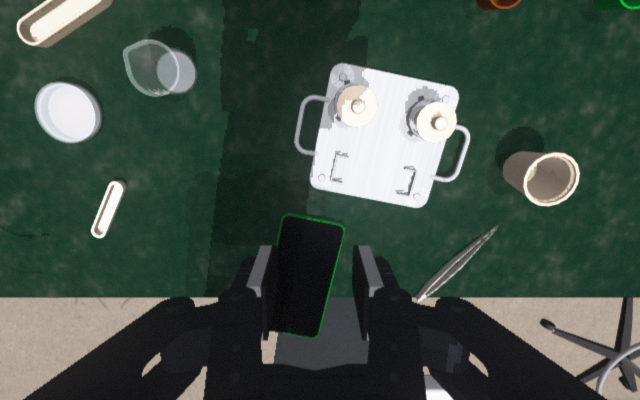

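View pics/g4.png

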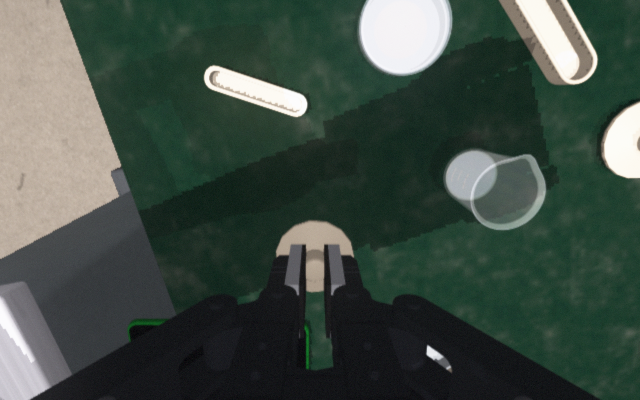

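```bash
python3 - <<'E'
from h import *
import pickle
if pick((.4100,.2797),.0765,np.radians(60.9),.42):
    s=snap('wrist','g5')
    place(car(-.038,0),.0850,YAW,.36,hi=.19)
ctrl.movep(np.array([.46,.0,.30]),rot(-np.pi/2)); ctrl.dwell(.2)
s=snap('wrist','w4'); pickle.dump(s,open('w4.pkl','wb')); W=cloud(s)
ctrl.movep(np.array([.40,.3,.40]),rot(-np.pi/2))
s=snap('scene','scene4'); s2=snap('side','side4')
cv2.imwrite('pics/sc4c.png',cv2.resize(s['color'][140:330,180:440,::-1],None,fx=3,fy=3,interpolation=cv2.INTER_CUBIC))
E
```

```text
down hit False [0.4106 0.28   0.0773]
grip 0.1586 [-0.2 -0.3  5.9]
lift 0.155 [ 0.2   0.6  -1.26]
place hit True [ 0.45   -0.0118  0.0859] [-1.48  0.9   5.9 ]
t 43.48
```

View pics/w4.png

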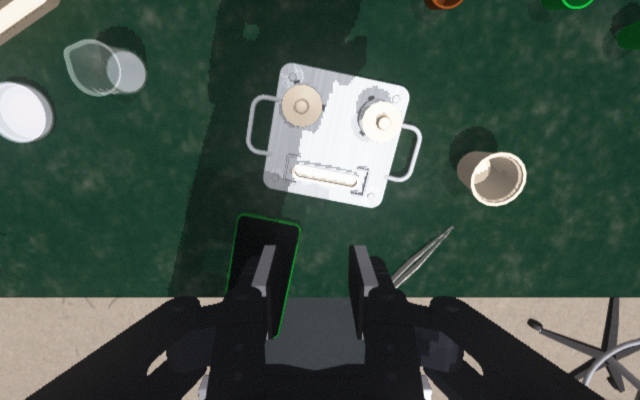

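View pics/sc4c.png

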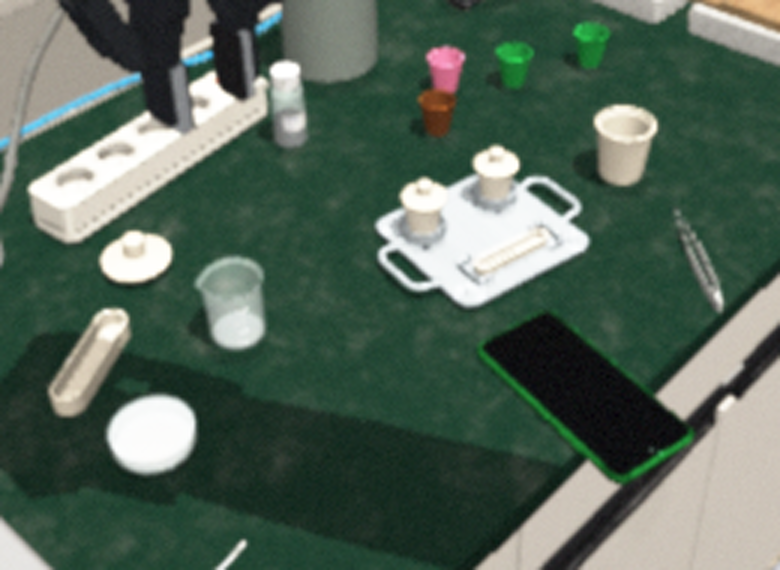

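View pics/side4.png

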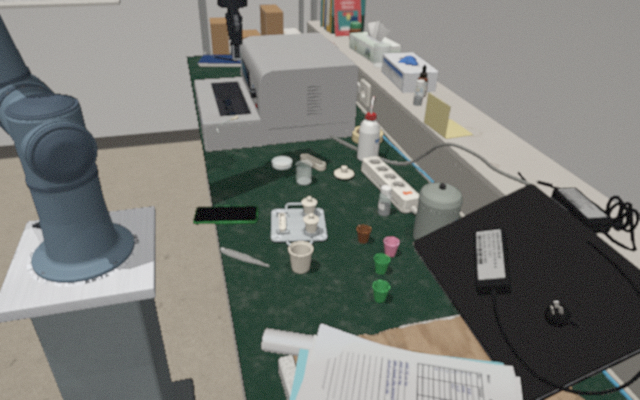

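```bash
python3 - <<'E'
from h import *
import pickle
W=cloud(pickle.load(open('w4.pkl','rb')))
L=(W[...,:2]-CC)@RY; m=(abs(L[...,0]+.038)<.0085)&(abs(L[...,1])<.0385)&(W[...,2]>.0135)&(W[...,2]<.03)
q=L[m]; z=W[...,2][m]; print('boat',q.min(0).round(4),q.max(0).round(4),'z +y/-y end',[np.percentile(z[s],80).round(4) for s in (q[:,1]>.02,q[:,1]<-.02)])
for y in (.038,-.038): print(*band_center(W,car(.03,y),.03,.043,.051))
job.finish_job(); print(readout.read_t())
E
```

```text
boat [-0.0465 -0.036 ] [-0.0306  0.0362] z +y/-y end [np.float64(0.0188), np.float64(0.0185)]
1192 [0.5225 0.012  0.0186] [0.5225 0.0121 0.0137] 0.051 0.0488
1135 [ 0.5078 -0.0615  0.0188] [ 0.508  -0.0614  0.0138] 0.051 0.0488
the job is handed in; nothing more can be done
the job is handed in; nothing more can be done
```

The carrier is loaded and the job is handed in, at roughly 45 s of the 120 s allowed. I placed both small cream crucibles in the collars first, then a small lid on each, then the small boat in the bay.

- **Crucibles:** before the lids went on, the rims measured about 44–45 mm, against 44 mm expected for a crucible standing on the plate. Both were within about 1 mm of the collar centres.
- **Lids:** the discs sit level at about 49 mm and the knob tops at about 60.5 mm, against 48 mm and 60 mm expected.
- **Boat:** it lies flat and centred in the bay, with both ends at about 18.5–19 mm, against 18 mm expected.
- **Other objects:** in the last pictures the large crucible, large lid, large boat and the green, brown and pink look-alikes appear where they started. I checked this by eye and did not measure them.

No check failed. The only differences were the small offsets above, which are within the camera's calibration of about 2 mm.

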